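# Square a stack of plates in the jig and punch it

## Robot

A 6-joint arm with a two-finger parallel gripper is mounted at the origin on a cart in front of the work surface, level with it; the furniture and walls round the work are solid. World frame = base frame: x ahead of the robot, y to its left, z up, the work surface at z = 0. Lengths are in mm, angles in rad, forces in N, time in s.
With the tool pointing down it reaches from about 325 to 850 mm from the base axis. Payload 4.4 kg.
Tool frame: the origin (TCP) lies at the very end of the fingers, on their centre line; the grasp point (between the pads) lies pinch_z behind it (pinch_z is the distance from the TCP to the grasp point, in mm); z points along the fingers, y is the line along which they close (so a half turn about z gives the same grasp; the last joint's range is limited). The gripper opens to 94 mm and grips with 3 to 60 N. Pads are 16 mm wide; open, the fingers measure 119 mm over their backs; the gripper's body (75 mm by 177 mm) begins 78 mm behind the grasp point.
Start: joints at [-1.284, 0.207, 1.542, -0, 1.393, -0.15], TCP at [243.758, -520.777, 205.447] pointing down, gripper open.
Joint ranges: [-2.73, 2.73], [-0.86, 2.22], [0.23, 2.46], [-1.11, 4.25], [0.08, 2.63], [-2.82, 2.82]. Speed limits (rad/s): [2.79, 2.79, 3.14, 3.14, 3.14, 3.14].

## Interface

Orientations are given as a rotation vector (axis times angle).
In Python, from station import * gives the robot as it stands.
- The arm moves only by the tool arm_command, never from a script. Its argument "series" is a list of rows, each a list of 5 numbers: the shift along the tool's x, y, z normalised to -1 to 1, where 1 is 400 mm, then the turn about the tool's z normalised to -1 to 1, where 1 is 360 degrees, then the opening, from -1 (shut) to 1 (fully open). A call has 1 to 5 rows; each row is the pose to reach, as a shift and turn from the pose commanded when the call began, along the tool's axes at that moment, turning the shorter way round; what a row does not reach only later rows make up. A row lasts 1/10 s, in which the tool goes at most 50 mm and 8.59 degrees, less where a joint would pass 70% of its speed; a pose out of reach is approached as far as the arm can. A call with a number of a shift or a turn outside -1 to 1 is refused whole. A call with a gripper value outside its range is refused whole. The fingers move at their own pace and stop on an object; the grip force is fixed at half the most. Time passes only in rows, so rows that repeat a pose let the fingers close. It gives the time, the measured TCP pose, the force, the opening and the grip force at its end, in the units of the state.
- read_state(): the state, without advancing time (a new reading comes with each control period).
- get_image(name): name is "scene" or "top" or "wrist"; returns (picture, depth): 480x640x3 uint8, red, green, blue; 480x640 float32, mm along the optical axis (not along the pixel's ray), 0 where there is no reading.
- get_calibration(name): a dict with "intrinsics" (3x3 intrinsics, pixels), "distortion" ([k1, k2, p1, p2, k3] as OpenCV has them; the pictures are not rectified), "extrinsics" (4x4, takes a point from world to camera coordinates); the wrist camera has in their place "hand_eye" (4x4, takes a point from camera to tool coordinates, whose origin is the TCP and whose axes are the flange's). Camera axes: x right, y down, z forward; pixel columns grow to the right and rows downward; lengths in mm; the calibration is good to about 2 mm. A picture is of the moment at which its call begins: read the wrist's pose just before it. get_calibration takes no time and is no camera call.
- close_job(): hands the job in; it is judged then, once.
The state is a dict: "time": time; "joints": joint angles; "joint_velocities": joint speeds; "tau": joint torques, N m; "tool_pos": TCP position; "eef_rot": TCP orientation; "ft_force": force on the tool from outside, world axes, zero at the start; "torque": the same for the moment, N m; "opening": finger opening in mm; "finger_force": force on a finger pad.
Only numpy, scipy, OpenCV 4.12 (cv2) and the standard library are available. Lean on these libraries where they do the work, as an engineer would, in place of code of your own. Each camera call takes 0.05 s, during which the arm holds its last target. There are 200 camera calls.

## Task

Tap the crooked stack of five aluminium plates square in the jig, so that all the plates lie flush against both the rear and the left fence with their edges aligned. Only then press the punch pedal beside the left fence all the way down to its stop, and let it come back up; leave the stack square and do not disturb the tools lying around.

Things in the scene. Friction and masses are not known exactly. Their poses are not given: they have to be found in the camera images.
- jig: Squaring jig fixed to the bench. Origin: on the bench, z up, +x to the rear (away from the robot at yaw 0), +y left. Dark steel base 8 mm thick, x -78 to 78, y -86 to 150 mm. Rear fence (aluminium): inner face at x = +50 mm, y -78 to 50. Left fence: inner face at y = +60 mm, x -70 to 42. Fences 12 mm thick, tops 46 mm above the bench. Front and right sides are open.
- flush_centre (a point): Where the centre of the bottom plate's underside lies when it is flush with both fences: jig x = +10, y = +10, z = 8 mm (fixed to the jig). Flush plates have their free edges at jig x = -30 (front) and y = -40 mm (right).
- punch_tip (a point): Lower end of the 8 mm punch pin at jig x = 30, y = 45, z = 52 mm; pressing the pedal brings it 14 mm down onto the stack. It hangs from a grey punch head over the far left corner (jig x 13 to 77, y 31 to 84 mm, z up to 92 mm; overhang begins at z = 60 mm).
- pedal (a joint): The punch pedal, a spring lever 125 mm long outside the left fence, hinged at its far end (jig x = 64, y = 116, z = 40 mm, axis along the jig's y). 0 = up, grows as it goes down (rad), 0.16 = down on its stop, about 9 N on the pad. It comes up by itself.
- pedal_pad (a point): Centre of the upper face of the pedal's black rubber pad, 50 (x) x 48 (y) mm, at jig x = -46, y = 116 mm, 48 mm above the bench when up; it sinks about 17 mm to the stop.
- plate_1: Plain aluminium plate, 80 (x) x 100 (y) x 6 mm, 0.13 kg, with a small dark screw hole at each corner; number 1 from the bottom in a stack of five identical plates on the jig's base. Origin: centre of its underside, at z = 8 mm above the bench; axes along its edges, parallel to the jig's when square.
- plate_2: Plain aluminium plate, 80 (x) x 100 (y) x 6 mm, 0.13 kg, with a small dark screw hole at each corner; number 2 from the bottom in a stack of five identical plates on the jig's base. Origin: centre of its underside, at z = 14 mm above the bench; axes along its edges, parallel to the jig's when square.
- plate_3: Plain aluminium plate, 80 (x) x 100 (y) x 6 mm, 0.13 kg, with a small dark screw hole at each corner; number 3 from the bottom in a stack of five identical plates on the jig's base. Origin: centre of its underside, at z = 20 mm above the bench; axes along its edges, parallel to the jig's when square.
- plate_4: Plain aluminium plate, 80 (x) x 100 (y) x 6 mm, 0.13 kg, with a small dark screw hole at each corner; number 4 from the bottom in a stack of five identical plates on the jig's base. Origin: centre of its underside, at z = 26 mm above the bench; axes along its edges, parallel to the jig's when square.
- plate_5: Plain aluminium plate, 80 (x) x 100 (y) x 6 mm, 0.13 kg, with a small dark screw hole at each corner; number 5 from the bottom in a stack of five identical plates on the jig's base. Origin: centre of its underside, at z = 32 mm above the bench; axes along its edges, parallel to the jig's when square.
- wrench: Bystander lying on the bench: open-ended wrench, 190x30x7 mm; origin under its middle.
- marker: Bystander lying on the bench: black and white marker pen, 17x135x16 mm; origin under its middle.
- tape_measure: Bystander lying on the bench: tape measure, 84x36x60 mm; origin under its middle.
- screwdriver: Bystander lying on the bench: screwdriver with brown handle, 209x29x29 mm; origin under its middle.
Mind the look-alikes: they are no part of the job. What is shaped like the plate_5 but yellow is not meant.

How it is judged:
By the outcome, as a careful person would: the job done as asked, in the order asked, and still so for the second after the job is handed in, with the robot touching nothing.
It also fails if it takes over 70 s, if anything falls off the work surface, if the arm or the gripper's body presses on something with over 40 N, if the wrist force passes 120 N, or if a joint passes its speed limit or range.

## Working session

There is one attempt and no reset: what is moved stays moved. The work goes in short steps, Python scripts to look and compute and a tool call to move; the robot and the scene stay as the last step left them, time stands still between calls to the robot, and variables do not carry over. Pictures are saved under pics/ and viewed, at most 10 in all, crops included, and the job is handed in when it is done.

Besides the shell and the picture viewer there is one more tool, called after "Request:" as a command line: name --pt "numbers of a row" for each row, then --argument value for the rest. arm_command: Moves the arm, as the interface text tells. Scaled input: -1 to 1 covers 400 mm each way for a shift and 360 degrees each way for a turn. Its arguments: {"type":"object","properties":{"series":{"type":"array"}},"required":["series"]}

```bash
mkdir -p pics; ls; cat > h.py <<'E'
from station import *
import numpy as np, cv2
def snap(n,f):
    s=read_state(); p,d=get_image(n); cv2.imwrite('pics/'+f+'.png',p[:,:,::-1]); np.savez('pics/'+f+'.npz',p=p,d=d,pos=s['tool_pos'],rot=s['eef_rot']); return p,d
E
python3 - <<'E'
from h import *
snap('top','top0'); snap('scene','sc0')
for n in('top','scene','wrist'):print(n,get_calibration(n))
print(read_state())
E
```

```text
pics
top {'intrinsics': array([[579.91985903,   0.        , 322.60627822],
       [  0.        , 579.91985903, 231.51897607],
       [  0.        ,   0.        ,   1.        ]]), 'distortion': array([-0.01963759,  0.        ,  0.        ,  0.        ,  0.        ]), 'extrinsics': array([[-4.84279040e-03, -9.99987487e-01, -1.25405826e-03,
        -1.01950006e+01],
       [-9.87843340e-01,  4.97882724e-03, -1.55372926e-01,
         5.35663640e+02],
       [ 1.55377226e-01,  4.86374589e-04, -9.87855091e-01,
         1.49375831e+03],
       [ 0.00000000e+00,  0.00000000e+00,  0.00000000e+00,
         1.00000000e+00]])}
scene {'intrinsics': array([[559.65032962,   0.        , 328.07798645],
       [  0.        , 559.65032962, 235.63282821],
       [  0.        ,   0.        ,   1.        ]]), 'distortion': array([-0.15804653,  0.        ,  0.        ,  0.        ,  0.        ]), 'extrinsics': array([[ 5.57523215e-01, -8.30076877e-01,  1.18423950e-02,
        -2.95047426e+02],
       [-3.58223262e-01, -2.53421317e-01, -8.98584292e-01,
         2.55621602e+02],
       [ 7.48895159e-01,  4.9
[... 746 characters left out ...]
000000e+00]])}
{'time': 0.1, 'joints': array([-1.28352043e+00,  2.07334964e-01,  1.54281776e+00, -1.51591813e-06,
        1.39346412e+00, -1.50524435e-01]), 'joint_velocities': array([ 0.00038483, -0.00165363, -0.00186985, -0.00089808, -0.00161253,
        0.00049765]), 'tau': array([-4.00636582e-04, -3.71868467e+01, -2.82294005e+01,  7.00198207e-02,
        3.11642757e-02, -6.04039315e-05]), 'tool_pos': array([ 243.53930344, -520.07826325,  204.40364035]), 'eef_rot': array([-3.06465317e+00, -6.81778113e-01,  2.19434239e-04]), 'ft_force': array([-0.57060737,  0.278405  ,  0.11475785]), 'torque': array([ 0.02354583,  0.03157469, -0.02492133]), 'finger_force': 0.0, 'opening': 93.9354030325779}
```

View pics/top0.png

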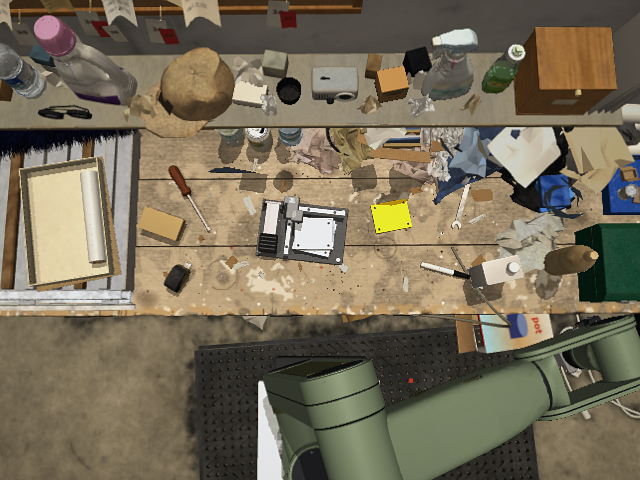

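View pics/sc0.png

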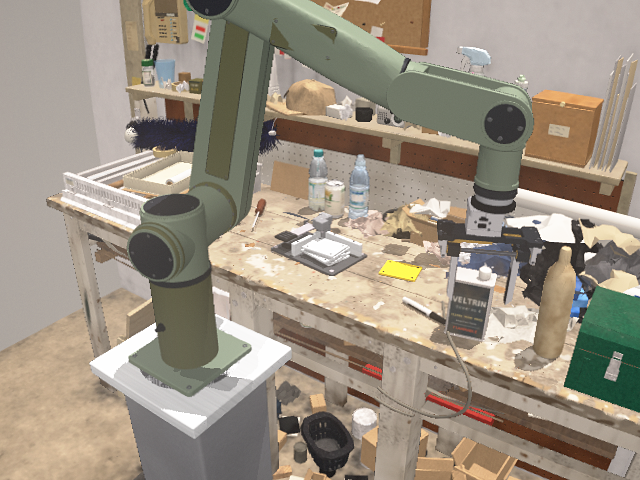

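The top view shows the jig around (302,232), turned a few degrees, with its pedal on the left at (268,228). The yellow decoy is at (391,217). Next I'll measure the jig base.

```bash
cat >> h.py <<'E'
def cam(n,f=None):
    c=get_calibration(n); K=c['intrinsics'];D=c['distortion']
    if n=='wrist':
        z=np.load('pics/'+f+'.npz'); T=np.eye(4);T[:3,:3]=cv2.Rodrigues(z['rot'])[0];T[:3,3]=z['pos']; W=T@c['hand_eye']
    else: W=np.linalg.inv(c['extrinsics'])
    return K,D,W
def ray(n,px,h,f=None):
    K,D,W=cam(n,f); u=cv2.undistortPoints(np.array(px,float).reshape(-1,1,2),K,D).reshape(-1,2)
    d=np.c_[u,np.ones(len(u))]@W[:3,:3].T; o=W[:3,3]; t=(h-o[2])/d[:,2]; return o+t[:,None]*d
def proj(n,P,f=None):
    K,D,W=cam(n,f); E=np.linalg.inv(W); return cv2.projectPoints(np.array(P,float).reshape(-1,1,3),cv2.Rodrigues(E[:3,:3])[0],E[:3,3],K,D)[0].reshape(-1,2)
E
python3 - <<'E'
from h import *
p=cv2.imread('pics/top0.png')
cv2.imwrite('pics/c0.png',cv2.resize(p[190:272,250:360],None,fx=7,fy=7,interpolation=cv2.INTER_CUBIC))
print(ray('top',[[302,232],[265,200],[258,255],[340,265],[347,208],[391,217]],8))
E
```

```text
[[ 539.89578128   42.9606677     8.        ]
 [ 628.87650445  144.10146896    8.        ]
 [ 477.84362404  161.3435601     8.        ]
 [ 449.76967578  -59.04872066    8.        ]
 [ 605.46244584  -79.5991092     8.        ]
 [ 579.94546712 -198.92166104    8.        ]]
```

View pics/c0.png

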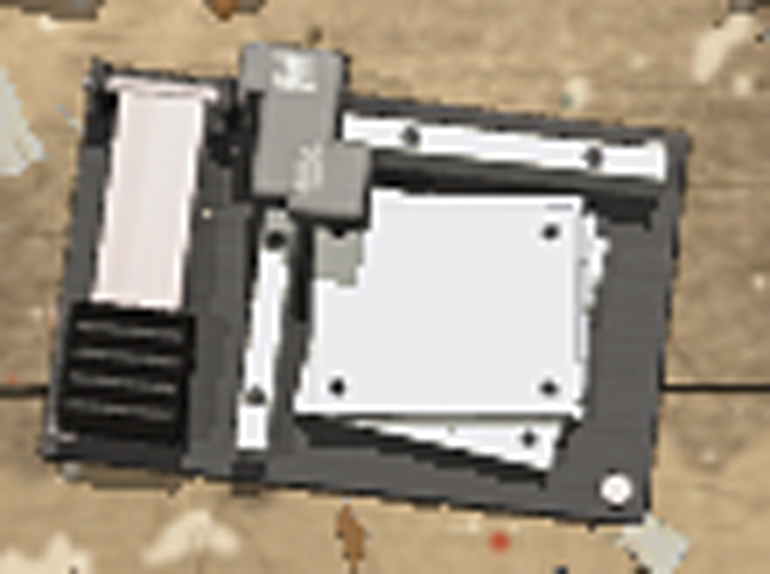

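The jig centre is roughly (537,10) with yaw about -7°. I'll lift and move the wrist camera over it.

Request:
arm_command --pt "0 0 -0.15 0 1" --pt "0.0875 -0.07 -0.15 0 1" --pt "0.175 -0.14 -0.15 0 1" --pt "0.2625 -0.21 -0.15 0 1" --pt "0.35 -0.28 -0.15 0 1"

```text
time: 0.6
tool_pos: [323.3, -358.2, 265.1]
eef_rot: [-3.066, -0.681, -0.0]
ft_force: [0.5, 0.2, -0.0]
opening: 94.1
finger_force: 0.0
```

Request:
arm_command --pt "0.0875 -0.07 0 0 1" --pt "0.175 -0.14 0 0 1" --pt "0.2625 -0.21 0 0 1" --pt "0.35 -0.28 0 0 1" --pt "0.4375 -0.35 0 0 1"

```text
time: 1.1
tool_pos: [422.4, -157.1, 265.1]
eef_rot: [-3.066, -0.682, 0.0]
ft_force: [2.0, 0.2, 0.2]
opening: 93.9
finger_force: 0.0
```

Request:
arm_command --pt "0.0875 -0.07 0 0.02 1" --pt "0.175 -0.14 0 0.04 1" --pt "0.2625 -0.21 0 0.06 1" --pt "0.35 -0.28 0 0.08 1" --pt "0.36 -0.29 0 0.09 1"

```text
time: 1.6
tool_pos: [504.3, 11.3, 264.8]
eef_rot: [-3.134, 0.198, 0.001]
ft_force: [0.5, -1.0, -0.2]
opening: 94.1
finger_force: 0.0
```

```bash
python3 - <<'E'
from h import *
snap('wrist','w1'); print(read_state()['tool_pos'],read_state()['eef_rot'])
E
```

```text
[503.87407613  10.4862605  264.70964081] [-3.13399322e+00  1.99711720e-01  1.79999433e-03]
```

View pics/w1.png

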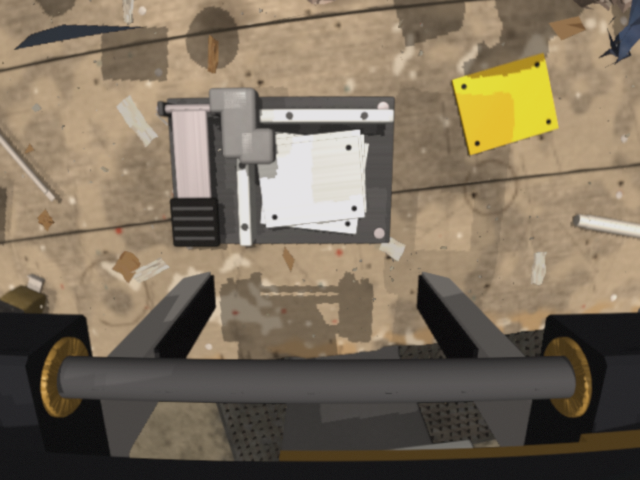

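The wrist view shows the jig at (165-395, 90-245), with the plates at (260-368, 130-235) and the left fence at (245,205). I'll enlarge it to read the corners.

```bash
python3 - <<'E'
from h import *
p=cv2.imread('pics/w1.png')
cv2.imwrite('pics/c1.png',cv2.resize(p[85:255,220:400],None,fx=4,fy=4,interpolation=cv2.INTER_CUBIC)[:600])
E
```

```text
(no output)
```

View pics/c1.png

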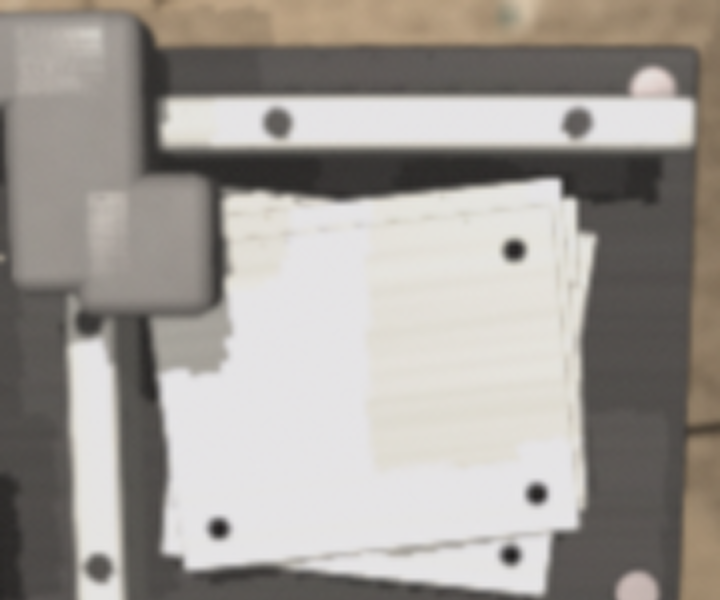

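```bash
cat >> h.py <<'E'
def tojig(P): 
    a=np.radians(JY); d=np.array(P)[:,:2]-JO; return np.c_[d@[np.cos(a),np.sin(a)],d@[-np.sin(a),np.cos(a)]]
JY=-7.2;JO=np.array([536.6,9.9])
E
python3 - <<'E'
from h import *
c=lambda L:np.array(L)/4+[220,85]-0.4
A=ray('wrist',c([[160,148],[690,150],[115,345],[124,600]]),46,'w1')
B=ray('wrist',c([[698,50],[680,600]]),8,'w1')
C=ray('wrist',c([[562,180],[580,527],[186,570]]),38,'w1')
D=ray('wrist',c([[547,594],[163,552],[596,235]]),14,'w1')
d=A[1]-A[0];print('rear dir',np.degrees(np.arctan2(d[0],-d[1])))
d=A[2]-A[3];print('left dir',np.degrees(np.arctan2(d[1],d[0])))
for n,X in zip('rear/left base top5 low'.split(),(A,B,C,D)): print(n,X.round(1).tolist())
for n,X in zip('ABCD',(A,B,C,D)): print(n,tojig(X).round(1).tolist())
E
```

```text
rear dir -7.3679468105185455
left dir -7.248795686357195
rear/left [[596.2, 53.2, 46.0], [580.2, -70.2, 46.0], [552.1, 71.0, 46.0], [489.7, 78.9, 46.0]]
base [[605.5, -81.4, 8.0], [462.9, -64.1, 8.0]]
top5 [[577.0, -40.4, 38.0], [492.3, -36.1, 38.0], [493.8, 63.6, 38.0]]
low [[470.5, -27.8, 14.0], [494.8, 72.6, 14.0], [562.6, -50.1, 14.0]]
A [[53.7, 50.4], [53.3, -74.0], [7.7, 62.5], [-55.2, 62.6]]
B [[79.8, -82.0], [-63.9, -82.6]]
C [[46.4, -44.8], [-38.2, -51.2], [-49.2, 47.9]]
D [[-60.8, -45.7], [-49.4, 56.9], [33.3, -56.3]]
```

The jig origin refines to about (539.7, 12.5) with yaw -7.3°, and the tool is already aligned with it. I'll lower in front of the stack with the fingers about 61 mm apart for a two-point push.

Request:
arm_command --pt "-0.1 -0.025 0.05 0 0.3" --pt "-0.12 -0.025 0.16 0 0.3" --pt "-0.12 -0.025 0.28 0 0.3" --pt "-0.12 -0.025 0.4 0 0.3" --pt "-0.12 -0.025 0.5 0 0.3"

```text
time: 2.15
tool_pos: [455.4, 22.7, 63.1]
eef_rot: [3.135, -0.199, -0.003]
ft_force: [0.2, -0.4, -0.0]
opening: 61.6
finger_force: 0.0
```

Request:
arm_command --pt "0 0 0.05 0 0.3" --pt "0 0 0.1 0 0.3" --pt "0 0 0.11 0 0.3" --pt "0 0 0.12 0 0.3" --pt "0 0 0.12 0 0.3"

```text
time: 2.65
tool_pos: [457.5, 22.8, 17.9]
eef_rot: [3.135, -0.2, 0.001]
ft_force: [-1.0, 0.3, -0.2]
opening: 61.3
finger_force: 0.0
```

Request:
arm_command --pt "0 0 0.005 0 0.3" --pt "0 0 0.01 0 0.3" --pt "0 0 0.013 0 0.3" --pt "0 0 0.013 0 0.3"

```text
time: 3.05
tool_pos: [457.2, 23.2, 12.4]
eef_rot: [3.135, -0.2, 0.0]
ft_force: [-0.2, -0.3, 0.2]
opening: 61.5
finger_force: 0.0
```

```bash
sed -i 's/^JY=.*/JY=-7.3;JO=np.array([539.7,12.5])/' h.py; python3 - <<'E'
from h import *
s=read_state();print(s['tool_pos'],s['ft_force'],s['opening'],tojig([s['tool_pos']]))
p,d=snap('scene','s2'); 
cv2.imwrite('pics/c2.png',cv2.resize(p[190:300,260:400,::-1],None,fx=5,fy=5,interpolation=cv2.INTER_CUBIC))
E
```

```text
[457.19085538  23.17570804  12.38193255] [-0.21951694 -0.3236598   0.19080268] 61.52293209485657 [[-83.19686667   0.10518331]]
```

View pics/c2.png

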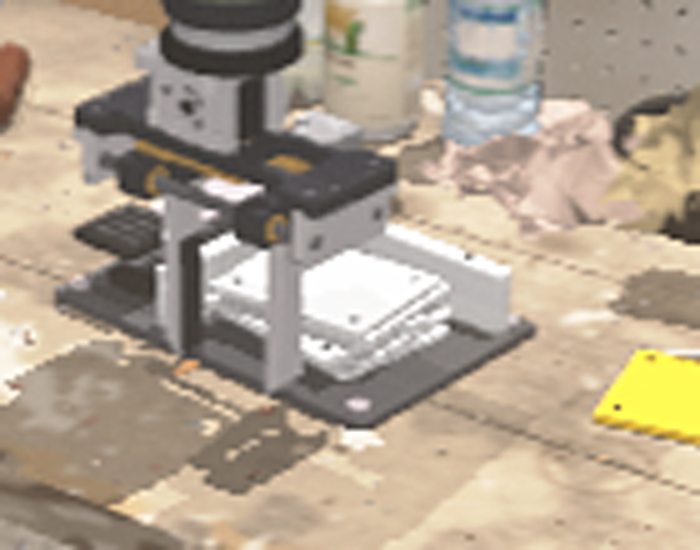

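The fingers stand just in front of the stack, clear of everything. I'll lower slightly and push to the rear.

Request:
arm_command --pt "0 0 0.004 0 0.3" --pt "0.0125 0 0.004 0 0.3" --pt "0.025 0 0.004 0 0.3" --pt "0.0375 0 0.004 0 0.3" --pt "0.05 0 0.004 0 0.3"

```text
time: 3.6
tool_pos: [476.9, 20.5, 10.4]
eef_rot: [3.135, -0.2, -0.002]
ft_force: [-2.5, -0.8, 1.5]
opening: 61.2
finger_force: 0.9
```

Request:
arm_command --pt "0.01 0 0 0 0.3" --pt "0.02 0 0 0 0.3" --pt "0.03 0 0 0 0.3" --pt "0.04 0 0 0 0.3" --pt "0.045 0 0 0 0.3"

```text
time: 4.1
tool_pos: [493.5, 18.4, 10.2]
eef_rot: [3.135, -0.2, -0.006]
ft_force: [-7.3, 0.8, 2.7]
opening: 61.1
finger_force: 3.2
```

Request:
arm_command --pt "0.0025 0 0 0 0.3" --pt "0.005 0 0 0 0.3" --pt "0.0075 0 0 0 0.3" --pt "0.0075 0 0 0 0.3"

```text
time: 4.5
tool_pos: [494.7, 18.2, 9.9]
eef_rot: [-3.135, 0.2, 0.011]
ft_force: [-7.3, 0.4, 3.7]
opening: 61.3
finger_force: 4.1
```

Request:
arm_command --pt "0.0025 0 0 0 0.3" --pt "0.005 0 0 0 0.3" --pt "0.0075 0 0 0 0.3" --pt "0.0075 0 0 0 0.3"

```text
time: 4.9
tool_pos: [497.8, 17.7, 9.5]
eef_rot: [3.135, -0.2, -0.009]
ft_force: [-5.6, -0.3, -0.5]
opening: 61.1
finger_force: 2.8
```

Request:
arm_command --pt "0.0025 0 0 0 0.3" --pt "0.005 0 0 0 0.3" --pt "0.0075 0 0 0 0.3" --pt "0.0075 0 0 0 0.3"

```text
time: 5.3
tool_pos: [500.3, 17.4, 9.4]
eef_rot: [3.135, -0.2, -0.011]
ft_force: [-7.2, -0.1, 1.8]
opening: 61.3
finger_force: 3.7
```

Request:
arm_command --pt "0.0025 0 -0.003 0 0.3" --pt "0.005 0 -0.003 0 0.3" --pt "0.0075 0 -0.003 0 0.3" --pt "0.0075 0 -0.003 0 0.3"

```text
time: 5.7
tool_pos: [500.3, 17.3, 9.4]
eef_rot: [3.135, -0.199, -0.021]
ft_force: [-10.4, 0.0, 2.4]
opening: 60.9
finger_force: 5.7
```

Request:
arm_command --pt "0.0025 0 0 0 0.3" --pt "0.005 0 0 0 0.3" --pt "0.0075 0 0 0 0.3" --pt "0.0075 0 0 0 0.3"

```text
time: 6.1
tool_pos: [500.2, 17.2, 9.4]
eef_rot: [3.135, -0.198, -0.032]
ft_force: [-18.7, -0.6, 9.8]
opening: 60.8
finger_force: 9.4
```

The stack is against the rear fence. I'll back off, lift and check joint 6.

Request:
arm_command --pt "-0.015 0 0 0 0.3" --pt "-0.05 0 0 0 0.3" --pt "-0.06 0 -0.1 0 0.3" --pt "-0.06 0 -0.2 0 0.0" --pt "-0.06 0 -0.25 0 0.0"

```text
time: 6.6
tool_pos: [489.8, 19.0, 116.0]
eef_rot: [3.135, -0.2, 0.015]
ft_force: [0.6, -0.6, 0.4]
opening: 48.8
finger_force: 0.0
```

```bash
python3 - <<'E'
from h import *
s=read_state();print(s['tool_pos'],s['joints'],s['ft_force'],tojig([s['tool_pos']]))
E
```

```text
[489.76304958  18.98564782 116.03189836] [-1.38147272e-01  1.16176822e-01  1.84416424e+00  1.56190515e-04
  1.17158010e+00  1.56018382e+00] [ 0.58800746 -0.62787609  0.38084842] [[-50.3562799    0.08785897]]
```

Request:
arm_command --pt "0.03 0.05 0 -0.023 -0.15" --pt "0.06 0.1 0 -0.046 -0.15" --pt "0.1 0.15 0 -0.069 -0.15" --pt "0.14 0.21 0 -0.092 -0.15" --pt "0.14 0.21 0 -0.115 -0.15"

```text
time: 7.1
tool_pos: [534.5, -74.6, 113.1]
eef_rot: [2.998, 0.924, 0.008]
ft_force: [0.8, 0.4, -0.4]
opening: 40.0
finger_force: 0.0
```

Request:
arm_command --pt "0 0 0 -0.023 -0.15" --pt "0 0 0 -0.046 -0.15" --pt "0 0 0 -0.069 -0.15" --pt "0 0 0 -0.092 -0.15" --pt "0 0 0 -0.115 -0.15"

```text
time: 7.6
tool_pos: [532.5, -71.6, 112.5]
eef_rot: [2.476, 1.928, 0.004]
ft_force: [0.4, 1.5, -0.2]
opening: 39.6
finger_force: 0.0
```

Request:
arm_command --pt "0 0 0 -0.02 -0.15" --pt "0 0 0 -0.02 -0.15"

```text
time: 7.8
tool_pos: [532.2, -71.4, 112.5]
eef_rot: [2.357, 2.073, 0.003]
ft_force: [-0.4, -0.7, -0.5]
opening: 39.9
finger_force: 0.0
```

```bash
python3 - <<'E'
from h import *
s=read_state();R=cv2.Rodrigues(s['eef_rot'])[0];print(s['tool_pos'],tojig([s['tool_pos']]),np.degrees(np.arctan2(R[1,0],R[0,0])),R[2])
snap('top','top3'); p=cv2.imread('pics/top3.png')
cv2.imwrite('pics/c3.png',cv2.resize(p[190:272,250:360],None,fx=7,fy=7,interpolation=cv2.INTER_CUBIC))
E
```

```text
[532.22883247 -71.43035614 112.46707672] [[  3.2539683 -84.1993748]] 82.67089704207272 [-4.96347409e-04  3.39843194e-03 -9.99994102e-01]
```

View pics/c3.png

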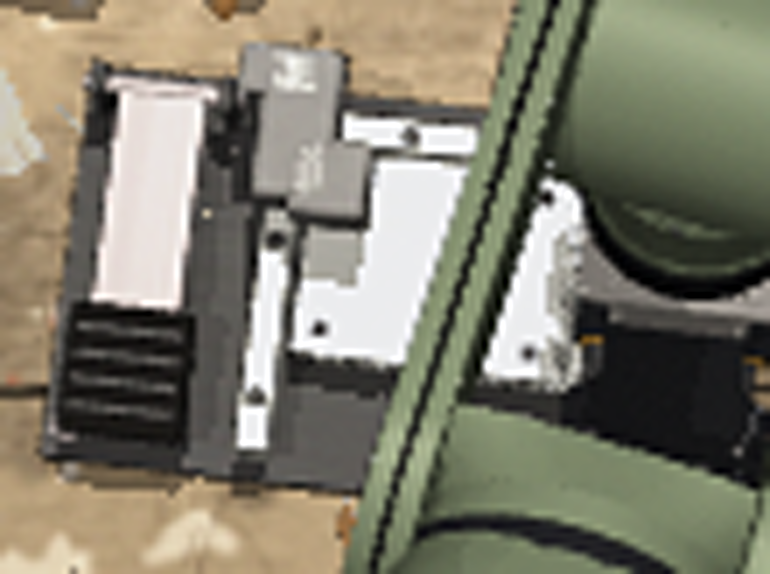

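The plates are now square to the rear fence, and the arm hides the middle of them. I'll lower on the right side and push left.

Request:
arm_command --pt "0 0.01 0.1 0 -0.15" --pt "0 0.01 0.2 0 -0.15" --pt "0 0.01 0.24 0 -0.15" --pt "0 0.01 0.25 0 -0.15" --pt "0 0.01 0.252 0 -0.15"

```text
time: 8.35
tool_pos: [535.1, -71.6, 11.0]
eef_rot: [2.36, 2.073, 0.0]
ft_force: [0.2, 1.2, 0.2]
opening: 39.7
finger_force: 0.0
```

Request:
arm_command --pt "0.01 0 0 0 -0.15" --pt "0.02 0 0 0 -0.15" --pt "0.03 0 0 0 -0.15" --pt "0.04 0 0 0 -0.15" --pt "0.05 0 0 0 -0.15"

```text
time: 8.85
tool_pos: [537.6, -51.3, 11.6]
eef_rot: [2.358, 2.075, 0.001]
ft_force: [-1.5, -3.8, 1.6]
opening: 39.6
finger_force: 1.8
```

Request:
arm_command --pt "0.01 0 0 0 -0.15" --pt "0.02 0 0 0 -0.15" --pt "0.025 0 0 0 -0.15" --pt "0.03 0 0 0 -0.15" --pt "0.035 0 0 0 -0.15"

```text
time: 9.35
tool_pos: [539.0, -38.5, 11.3]
eef_rot: [2.358, 2.075, -0.002]
ft_force: [-2.4, -4.8, 2.9]
opening: 39.8
finger_force: 2.5
```

```bash
python3 - <<'E'
from h import *
s=read_state();print(s['tool_pos'],tojig([s['tool_pos']]),s['ft_force'])
E
```

```text
[539.04801133 -38.45943758  11.25587711] [[  5.82843705 -50.62922761]] [-2.3816141  -4.78166962  2.9001114 ]
```

Request:
arm_command --pt "0.0025 0 0 0 -0.15" --pt "0.005 0 0 0 -0.15" --pt "0.0075 0 0 0 -0.15" --pt "0.0075 0 0 0 -0.15"

```text
time: 9.75
tool_pos: [539.2, -37.7, 11.3]
eef_rot: [2.355, 2.074, -0.006]
ft_force: [-2.9, -11.5, 2.7]
opening: 40.2
finger_force: 5.7
```

Request:
arm_command --pt "0.0025 0 0 0 -0.15" --pt "0.005 0 0 0 -0.15" --pt "0.0075 0 0 0 -0.15" --pt "0.0075 0 0 0 -0.15"

```text
time: 10.15
tool_pos: [539.2, -37.6, 11.3]
eef_rot: [2.351, 2.074, -0.012]
ft_force: [-4.4, -19.6, 3.9]
opening: 39.9
finger_force: 9.8
```

Request:
arm_command --pt "0.0025 0 0 0 -0.15" --pt "0.005 0 0 0 -0.15" --pt "0.0075 0 0 0 -0.15" --pt "0.0075 0 0 0 -0.15"

```text
time: 10.55
tool_pos: [539.3, -37.6, 11.4]
eef_rot: [2.348, 2.073, -0.018]
ft_force: [-7.5, -26.7, 2.2]
opening: 39.8
finger_force: 14.0
```

The stack is against the left fence. I'll go back to the front for a second rear tap, with a wrist look on the way.

Request:
arm_command --pt "-0.02 0 0 0 -0.15" --pt "-0.05 0 0 0 -0.15" --pt "-0.05 0 -0.1 0 -0.15" --pt "-0.05 0 -0.2 0 0" --pt "-0.05 0 -0.27 0 0.3"

```text
time: 11.05
tool_pos: [538.6, -48.2, 121.2]
eef_rot: [2.358, 2.074, 0.005]
ft_force: [1.0, -1.1, 0.5]
opening: 52.0
finger_force: 0.0
```

Request:
arm_command --pt "0.04 -0.08 -0.08 0.023 0.3" --pt "0.08 -0.16 -0.16 0.046 0.3" --pt "0.12 -0.22 -0.2 0.069 0.3" --pt "0.15 -0.22 -0.2 0.092 0.3" --pt "0.15 -0.22 -0.2 0.115 0.3"

```text
time: 11.55
tool_pos: [457.9, 24.3, 200.0]
eef_rot: [-2.941, -1.102, -0.005]
ft_force: [-0.8, 0.8, 0.3]
opening: 61.0
finger_force: 0.0
```

Request:
arm_command --pt "0 0 0 0.023 0.3" --pt "0 0 0 0.046 0.3" --pt "0 0 0 0.069 0.3" --pt "0 0 0 0.092 0.3" --pt "0 0 0 0.115 0.3"

```text
time: 12.05
tool_pos: [457.8, 23.0, 198.7]
eef_rot: [-3.139, 0.012, 0.0]
ft_force: [0.3, -0.0, -0.9]
opening: 61.0
finger_force: 0.0
```

Request:
arm_command --pt "0 0 0 0.02 0.3" --pt "0 0 0 0.02 0.3" --pt "0 0 0 0.02 0.3"

```text
time: 12.35
tool_pos: [457.8, 22.5, 198.8]
eef_rot: [-3.134, 0.196, 0.001]
ft_force: [-0.3, -0.8, 0.5]
opening: 61.1
finger_force: 0.0
```

```bash
python3 - <<'E'
from h import *
s=read_state();R=cv2.Rodrigues(s['eef_rot'])[0];print(s['tool_pos'],tojig([s['tool_pos']]),np.degrees(np.arctan2(R[1,0],R[0,0])),s['ft_force'])
p,d=snap('wrist','w4')
# predicted outline of flush stack top / bottom
a=np.radians(JY)
def w(x,y,z): return [JO[0]+x*np.cos(a)-y*np.sin(a),JO[1]+x*np.sin(a)+y*np.cos(a),z]
q=proj('wrist',[w(-30,-40,38),w(-30,50,38),w(50,-40,38),w(-30,-40,8),w(60-0,60,46)],'w4');print(q)
c=q[:3].mean(0).astype(int); x0=c[0]-110;y0=c[1]-75; print(x0,y0)
cv2.imwrite('pics/c4.png',cv2.resize(cv2.imread('pics/w4.png')[max(y0,0):y0+150,max(x0,0):x0+200],None,fx=4,fy=4,interpolation=cv2.INTER_CUBIC))
E
```

```text
[457.83979325  22.54708419 198.79212538] [[-82.47331297  -0.43588816]] -7.1479596502659675 [-0.32818312 -0.75771607  0.48791808]
[[364.68436832 160.60354012]
 [254.40132661 160.36550417]
 [367.14667352  57.44356443]
 [360.79026071 158.99646676]
 [236.94311077  41.70465304]]
218 51
```

View pics/c4.png

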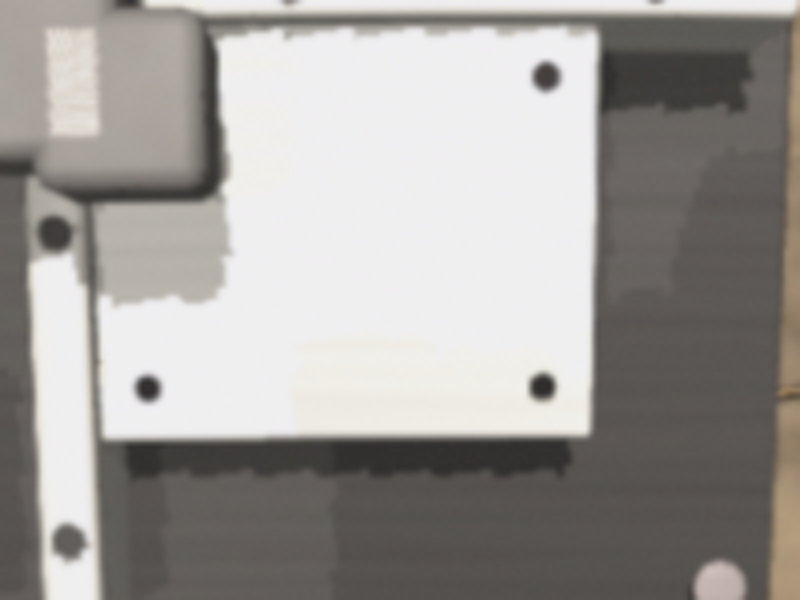

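The stack now looks aligned: one outline from (103,438) to (598,30), close to both fences. I'll give it a confirming second rear tap.

Request:
arm_command --pt "0 0 0.12 0 0.3" --pt "0 0 0.24 0 0.3" --pt "0 0 0.36 0 0.3" --pt "0 0 0.45 0 0.3" --pt "0 0 0.469 0 0.3"

```text
time: 12.9
tool_pos: [453.4, 22.8, 7.3]
eef_rot: [-3.134, 0.198, 0.015]
ft_force: [0.1, 0.3, 0.1]
opening: 60.9
finger_force: 0.1
```

Request:
arm_command --pt "0.02 0 0 0 0.3" --pt "0.04 0 0 0 0.3" --pt "0.06 0 0 0 0.3" --pt "0.08 0 0 0 0.3" --pt "0.095 0 0 0 0.3"

```text
time: 13.4
tool_pos: [498.2, 16.8, 13.0]
eef_rot: [3.135, -0.2, 0.006]
ft_force: [0.9, 0.3, -0.6]
opening: 60.9
finger_force: 0.0
```

Request:
arm_command --pt "0.005 0 0 0 0.3" --pt "0.01 0 0 0 0.3" --pt "0.015 0 0 0 0.3" --pt "0.02 0 0 0 0.3" --pt "0.02 0 0 0 0.3"

```text
time: 13.9
tool_pos: [500.2, 16.7, 10.4]
eef_rot: [-3.135, 0.199, 0.011]
ft_force: [-6.9, 0.3, 3.4]
opening: 61.2
finger_force: 2.9
```

Request:
arm_command --pt "0.005 0 0 0 0.3" --pt "0.01 0 0 0 0.3" --pt "0.015 0 0 0 0.3" --pt "0.015 0 0 0 0.3"

```text
time: 14.3
tool_pos: [500.1, 16.8, 8.9]
eef_rot: [-3.134, 0.197, 0.031]
ft_force: [-15.5, 0.8, 9.2]
opening: 61.1
finger_force: 8.0
```

Request:
arm_command --pt "-0.02 0 0 0 0.3" --pt "-0.06 0 0 0 0.3" --pt "-0.12 0 -0.1 0 0.3" --pt "-0.12 0 -0.2 0 0.3" --pt "-0.12 0 -0.3 0 0.3"

```text
time: 14.8
tool_pos: [461.2, 21.7, 132.3]
eef_rot: [-3.135, 0.201, 0.0]
ft_force: [0.3, 0.4, -0.5]
opening: 60.8
finger_force: 0.0
```

Request:
arm_command --pt "0 0 -0.1 0 0.3" --pt "0 0 -0.18 0 0.3" --pt "0 0 -0.18 0 0.3" --pt "0 0 -0.18 0 0.3"

```text
time: 15.2
tool_pos: [462.7, 21.4, 204.2]
eef_rot: [3.135, -0.201, 0.005]
ft_force: [0.3, -0.8, -0.1]
opening: 61.3
finger_force: 0.0
```

```bash
python3 - <<'E'
from h import *
s=read_state();print(s['tool_pos'],tojig([s['tool_pos']]),s['ft_force'])
p,d=snap('wrist','w5'); a=np.radians(JY)
def w(x,y,z): return [JO[0]+x*np.cos(a)-y*np.sin(a),JO[1]+x*np.sin(a)+y*np.cos(a),z]
q=proj('wrist',[w(-30,-40,38),w(-30,50,38),w(50,-40,38)],'w5')
c=q.mean(0).astype(int); x0=c[0]-110;y0=max(c[1]-75,0); print(x0,y0,q)
crop=cv2.imread('pics/w5.png')[y0:y0+150,x0:x0+200]
cv2.imwrite('pics/c5.png',cv2.resize(crop,None,fx=4,fy=4,interpolation=cv2.INTER_CUBIC))
g=cv2.cvtColor(cv2.imread('pics/w5.png'),cv2.COLOR_BGR2GRAY)
n,l,st,_=cv2.connectedComponentsWithStats((g>190).astype(np.uint8))
k=l[int(q[:,1].mean()),int(q[:,0].mean())]; m=(l==k).astype(np.uint8)
C=max(cv2.findContours(m,0,2)[0],key=cv2.contourArea);ap=cv2.approxPolyDP(C,3,True).reshape(-1,2)
print(ap.tolist()); print(tojig(ray('wrist',ap,38,'w5')).round(1).tolist())
E
```

```text
[462.71046815  21.40044913 204.20423168] [[-77.49642087  -0.9543387 ]] [ 0.34514073 -0.80103935 -0.05518985]
217 58 [[362.73584587 166.88227866]
 [254.57007261 166.98960594]
 [364.75834944  65.98162753]]
[[272, 70], [274, 129], [267, 134], [243, 133], [244, 165], [362, 165], [364, 69]]
[[46.9, 33.9], [0.7, 33.2], [-3.2, 39.0], [-2.3, 58.7], [-28.3, 58.8], [-28.5, -39.4], [47.7, -39.4]]
```

View pics/c5.png

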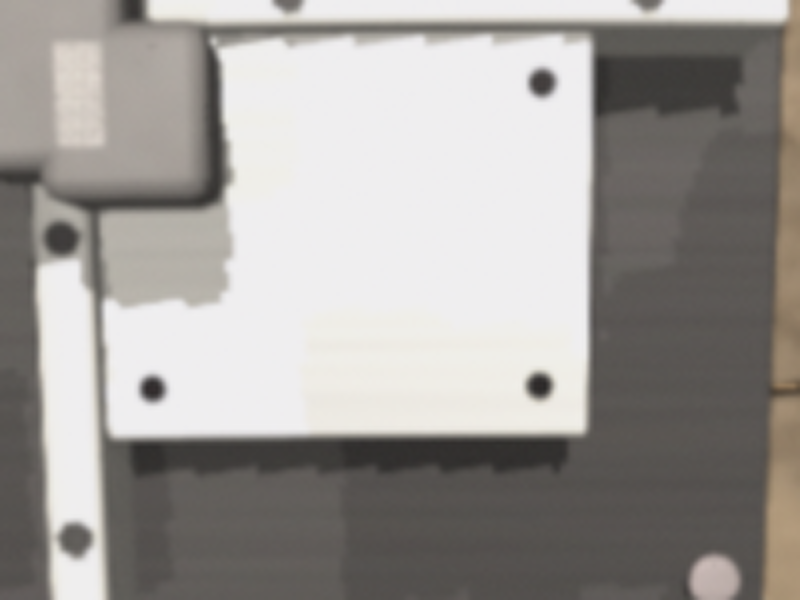

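The stack is one clean rectangle with its free edges at jig x≈-29 and y≈-39.5, so it is flush. Now the pedal: fingers closed, above the pad.

Request:
arm_command --pt "0.02 -0.1 0 0 -1" --pt "0.05 -0.2 0.02 0 -1" --pt "0.078 -0.292 0.1 0 -1" --pt "0.078 -0.292 0.22 0 -1" --pt "0.078 -0.292 0.3 0 -1"

```text
time: 15.75
tool_pos: [504.4, 134.3, 78.2]
eef_rot: [3.134, -0.197, -0.011]
ft_force: [-0.8, -0.3, 0.0]
opening: 24.1
finger_force: 0.0
```

Request:
arm_command --pt "0 0 0.04 0 -1" --pt "0 0 0.06 0 -1" --pt "0 0 0.06 0 -1"

```text
time: 16.05
tool_pos: [505.5, 133.1, 56.8]
eef_rot: [3.134, -0.201, -0.008]
ft_force: [-0.0, 0.4, 0.2]
opening: 1.5
finger_force: 0.0
```

```bash
python3 - <<'E'
from h import *
s=read_state();print(s['tool_pos'],tojig([s['tool_pos']]),s['ft_force'],s['opening'])
p,d=snap('scene','s6')
cv2.imwrite('pics/c6.png',cv2.resize(p[190:300,230:370,::-1],None,fx=5,fy=5,interpolation=cv2.INTER_CUBIC))
E
```

```text
[505.48505176 133.12657409  56.8318685 ] [[-49.26498543 115.30131946]] [-0.02117866  0.43348107  0.18808327] 1.529280091199126
```

View pics/c6.png

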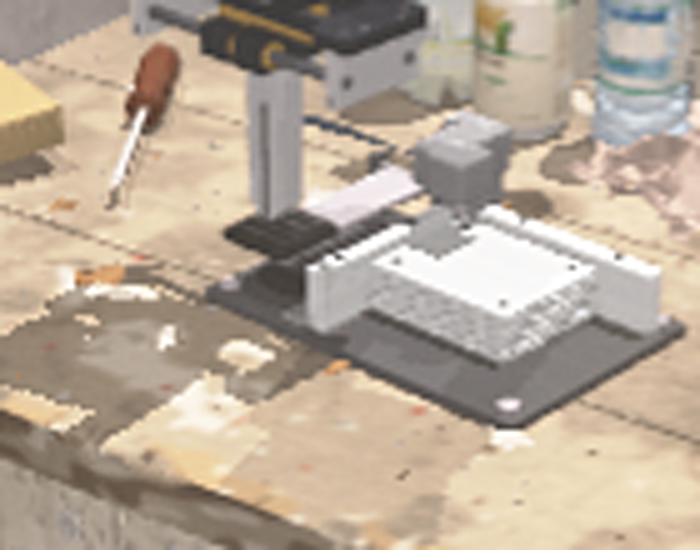

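The closed fingers are above the black pad and the stack looks square. I'll press slowly.

Request:
arm_command --pt "0.008 0 0.01 0 -1" --pt "0.008 0 0.02 0 -1" --pt "0.008 0 0.03 0 -1" --pt "0.008 0 0.04 0 -1" --pt "0.008 0 0.05 0 -1"

```text
time: 16.6
tool_pos: [511.7, 133.0, 40.5]
eef_rot: [-3.135, 0.2, -0.002]
ft_force: [-1.9, -0.0, 7.2]
opening: 0.3
finger_force: 3.6
```

Request:
arm_command --pt "0 0 0.005 0 -1" --pt "0 0 0.01 0 -1" --pt "0 0 0.015 0 -1" --pt "0 0 0.015 0 -1"

```text
time: 17.0
tool_pos: [511.8, 133.0, 34.8]
eef_rot: [-3.135, 0.2, -0.003]
ft_force: [-2.1, -0.6, 9.1]
opening: 0.6
finger_force: 4.4
```

Request:
arm_command --pt "0 0 0.004 0 -1" --pt "0 0 0.008 0 -1" --pt "0 0 0.008 0 -1"

```text
time: 17.3
tool_pos: [512.0, 133.0, 32.0]
eef_rot: [-3.135, 0.2, -0.003]
ft_force: [-1.4, -0.4, 10.0]
opening: 0.5
finger_force: 4.8
```

Request:
arm_command --pt "0 0 0.004 0 -1" --pt "0 0 0.008 0 -1" --pt "0 0 0.008 0 -1"

```text
time: 17.6
tool_pos: [512.2, 133.0, 31.4]
eef_rot: [3.135, -0.2, 0.003]
ft_force: [-8.7, -0.9, 25.9]
opening: 0.3
finger_force: 13.5
```

Request:
arm_command --pt "0 0 0.004 0 -1" --pt "0 0 0.008 0 -1" --pt "0 0 0.008 0 -1"

```text
time: 17.9
tool_pos: [512.4, 133.0, 30.8]
eef_rot: [3.135, -0.199, 0.002]
ft_force: [-16.4, -3.1, 42.5]
opening: 0.5
finger_force: 22.5
```

The pedal is hard on its stop. I'll release it, lift and check.

Request:
arm_command --pt "0 0 -0.02 0 -1" --pt "0 0 -0.05 0 -1" --pt "0 0 -0.1 0 -1" --pt "0 0 -0.2 0 -1" --pt "0 0 -0.3 0 -1"

```text
time: 18.4
tool_pos: [509.9, 132.8, 144.2]
eef_rot: [3.135, -0.201, -0.003]
ft_force: [1.0, -0.0, 0.0]
opening: 0.5
finger_force: 0.0
```

Request:
arm_command --pt "-0.1 0.1 -0.12 0 -1" --pt "-0.11 0.2 -0.16 0 -1" --pt "-0.11 0.29 -0.16 0 -1" --pt "-0.11 0.29 -0.16 0 -1" --pt "-0.11 0.29 -0.16 0 -1"

```text
time: 18.9
tool_pos: [452.6, 22.9, 208.1]
eef_rot: [-3.134, 0.205, -0.002]
ft_force: [0.2, -0.4, 0.4]
opening: 0.2
finger_force: 0.0
```

```bash
python3 - <<'E'
from h import *
s=read_state();print(s['time'],s['tool_pos'],s['ft_force'])
p,d=snap('wrist','w7'); a=np.radians(JY)
def w(x,y,z): return [JO[0]+x*np.cos(a)-y*np.sin(a),JO[1]+x*np.sin(a)+y*np.cos(a),z]
q=proj('wrist',[w(-30,-40,38),w(-30,50,38),w(50,-40,38)],'w7')
g=cv2.cvtColor(cv2.imread('pics/w7.png'),cv2.COLOR_BGR2GRAY)
l=cv2.connectedComponents((g>190).astype(np.uint8))[1]
m=(l==l[int(q[:,1].mean()),int(q[:,0].mean())]).astype(np.uint8)
C=max(cv2.findContours(m,0,2)[0],key=cv2.contourArea);ap=cv2.approxPolyDP(C,3,True).reshape(-1,2)
print(tojig(ray('wrist',ap,38,'w7')).round(1).tolist())
u,v=proj('wrist',[w(-46,116,48)],'w7')[0].astype(int)
K,D,W=cam('wrist','w7');z=d[v-3:v+4,u-3:u+4];zz=np.median(z[z>0]);r=ray('wrist',[[u,v]],0,'w7')[0]-W[:3,3]
fwd=W[:3,2];print('pad z',(W[:3,3]+r*zz/(r@fwd))[2])
E
```

```text
18.9 [452.55527753  22.88151598 208.06702227] [ 0.17645744 -0.44340976  0.39289104]
[[49.1, -38.9], [47.8, 33.2], [0.8, 34.2], [-2.4, 36.8], [-2.2, 59.1], [-29.0, 58.4], [-28.6, -39.4]]
pad z 47.98201138758549
```

The pedal is back up (pad at 48 mm) and the stack is still square, so I'll hand it in.

```bash
python3 -c "
from station import *
print(close_job())"
```

```text
the job is handed in; nothing more can be done
None
```

I squared the stack against both fences, then pressed the pedal to its stop and let it come back up; the last check showed the stack still square, and I handed the job in at about 19 s with no verdict returned.

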